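# Clamp a pillar stud-up in the machine vice

### The arm

A 6-joint arm with a two-finger parallel gripper is mounted at the origin on a cart in front of the work surface, level with it; the furniture and walls round the work are solid. World frame = base frame: x ahead of the robot, y to its left, z up, the work surface at z = 0. Lengths are in m, angles in rad, forces in N, time in s.
With the tool pointing down it reaches from about 0.375 to 0.9 m from the base axis. Payload 3.1 kg.
Tool frame: the origin (TCP) lies on the centre line of the jaws, within the pads' length; the fingertips stand 8 mm ahead of it and the grasp point (between the pads) lies 11 mm behind it; z points along the fingers, y is the line along which they close (so a half turn about z gives the same grasp; the last joint's range is limited). The gripper opens to 85 mm and grips with 20 to 120 N. Pads are 22 mm wide; open, the fingers measure 114 mm over their backs; the gripper's body (76 mm by 85 mm) begins 54 mm behind the grasp point. The pads swing forward as they close: fully open they stand 13 mm farther back than shut.
Start: joints at [-1.296, 0.527, 1.433, -0, 1.181, -0.178], TCP at [0.274, -0.562, 0.239] pointing down, gripper open.
Joint ranges: [-3.08, 3.08], [-0.75, 2.2], [0.22, 2.44], [-1.43, 4.57], [0, 2.65], [-2.85, 2.85]. Speed limits (rad/s): [2.79, 2.79, 3.14, 3.14, 3.14, 3.14].

### API

Orientations are given as a unit quaternion [x, y, z, w].
In Python, from station import * gives the robot as it stands.
- The arm moves only by the tool play_rows, never from a script. Its argument "rows" is a list of rows, each a list of 3 entries, a list of its own where there are three numbers: the turn, a rotation vector about the tool's x, y, z in degrees, then the shift along the tool's x, y, z in mm, then the closure, from 0 (fully open) to 1 (shut). In form: [[[ax, ay, az], [dx, dy, dz], jaw], ...]. A call has 1 to 12 rows; each row shifts and turns the commanded pose from where the row before left it, along the tool's axes as they then stand; what a row does not reach is not made up. A row lasts 1/12 s, in which the tool goes at most 41.7 mm and 7.16 degrees, less where a joint would pass 70% of its speed; a pose out of reach is approached as far as the arm can. A call with a gripper value outside its range is refused whole. The fingers move at their own pace and stop on an object; "grip_force" is the grip in N (left out, the last holds). Time passes only in rows, so rows that do not move let the fingers close. It gives the time, the measured TCP pose, the force, the opening and the grip force at its end, in the units of the state.
- sense(): the state, without advancing time (a new reading comes with each control period).
- snapshot(name): name is "scene" or "top"; returns (picture, depth): 384x512x3 uint8, red, green, blue; 384x512 float32, m along the optical axis (not along the pixel's ray), 0 where there is no reading.
- get_calibration(name): a dict with "vfov" (degrees; the focal length in pixels is half the picture's height over the tangent of half this angle, whatever the lens; pixels are square), "cx", "cy" (the principal point, pixels), "xyz" and "attitude" of the camera in the world. Camera axes: x right, y down, z forward; pixel columns grow to the right and rows downward; lengths in m; the calibration is good to about 2 mm. A picture is of the moment at which its call begins. get_calibration takes no time and is no camera call.
- sign_off(): hands the job in; it is judged then, once.
The state is a dict: "t": time; "q": joint angles; "qd": joint speeds; "tau": joint torques, N m; "tcp_pos": TCP position; "tool_rot": TCP orientation; "force": force on the tool from outside, world axes, zero at the start; "ft_torque": the same for the moment, N m; "finger_gap": opening from 0.0 (shut) to 1.0 (fully open); "gripper_force": force on a finger pad.
Only numpy, scipy, OpenCV 4.12 (cv2) and the standard library are available. Lean on these libraries where they do the work, as an engineer would, in place of code of your own. Each camera call takes 0.05 s, during which the arm holds its last target. There are 200 camera calls.

### The job

The thread of the stud is to be chased with a die, so clamp the studded pillar upright in the machine vice, stud up. Take it out of the tray near its stud, push its foot against the flat side of the vice's fixed jaw so that it swings upright in the fingers, stand it on the bench on its foot to square it, let go and take it again straight from above. Then stand it on the bed between the jaws, let go, and wind the tommy bar clockwise (seen from the robot), about a full turn, until the jaws hold it tight; leave the plain pillar in the tray.

Things in the scene. Friction and masses are not known exactly. Their poses are not given: they have to be found in the camera images.
- pillar: square steel pillar, 16 x 16 x 96 mm, with a threaded stud 10 mm thick and 18 mm long on one end (114 mm in all), 0.14 to 0.28 kg. It starts lying in the tray. Its x axis runs along its length, from the plain foot end to the stud. The origin is the middle of the 96 mm body (without the stud) on the lower face as it lies; the long axis of the bar is 8 mm above that face
- foot (a point): centre of the pillar's flat foot end (the end without the stud), on its long axis, 48 mm from the middle of the body
- stud_tip (a point): tip of the stud, on the pillar's long axis, 114 mm from the foot
- blank: the other pillar in the tray: the same 16 x 16 x 96 mm square steel bar without a stud, lying beside the first, their axes 62 to 70 mm apart; to be left alone. Origin as for the studded pillar
- tray: shallow open aluminium tray, fixed, 150 x 150 mm and 25 mm high over its rim, walls and floor 3 mm thick; origin in the middle of its underside. The pillars lie along its y axis, side by side
- machine_vice: small grey machine vice with steel jaws, fixed to the bench. Origin on the bench under its middle, z up, x from the tommy bar (robot's side) through the moving to the fixed jaw, y along the jaws. Body 64 mm wide, 160 mm long, with low lugs at its ends; flat bed 36 mm high, clear between the jaws; jaws 60 mm wide, tops 80 mm high; the fixed jaw's face is 40 mm from the origin along x
- jaw_side (a point): centre of the fixed jaw's flat upright side on the vice's -y side, 58 mm above the bench. This side looks along the vice's -y, is 31 mm wide along x and flush with the vice's  a flat upright wall from the bench up to 80 mm
- jaw_mouth (a point): point on the bed, 36 mm above the bench, at the foot of the fixed jaw's face, midway along the jaws; the free gap extends from here along the vice's -x
- vice_jaw: the moving jaw. Its origin coincides with the vice's origin when the jaws are shut and moves along the vice's -x as they open: the gap between the jaw faces is that distance, 21 to 24 mm at the start. The screw, its hub and the tommy bar ride on it
- vice_screw (a joint): angle of the vice's screw, rad. 0 = tommy bar level; the bar's end toward the vice's -y rises as it grows. Turning clockwise as seen from the robot makes it smaller and closes the jaws, 1 mm a rad. Starts at 2.5 to 4.5; turns stiffly (0.05 N m plus 0.03 N m per rad/s), stays where it is left; with the pillar between the jaws it stops at -3 to -3.4
- bar_hub (a point): point on the screw's axis (along the vice's x), 58 mm above the bench, where the tommy bar crosses it. The bar is 6 mm thick and reaches 45 mm from here to either side, with a 12 mm ball on each end. The hub is 18 mm thick and reaches 12 mm to either side of the bar along x; the vice's front bracket is 41 to 53 mm behind this point

How it is judged:
On the way, in this order (a step that is already met when the one before it is completed fails the run):
1. held in the fingers, it is pushed with its foot against the fixed jaw's side and swings up (contact force between pillar and the fingers above 2 N and contact force between pillar and machine_vice above 1 N and horizontal distance between foot and jaw_side below 0.03 m and angle between pillar's own x axis and vertical between 0.2 and 1 rad), for 0.1 s.
2. it stands upright on the bench, stud up, let go (angle between pillar's own x axis and vertical below 0.1 rad and height (world z) of foot below 0.004 m and height (world z) of stud_tip above 0.1 m and contact force between pillar and the fingers below 0.05 N and linear speed of pillar below 0.02 m/s), for 0.2 s.
3. it stands upright on the bed between the jaws, stud up, let go (angle between pillar's own x axis and vertical below 0.12 rad and height (world z) of stud_tip above 0.14 m and height (world z) of foot between 0.03 and 0.043 m and y of foot in the frame of machine_vice between -0.026 and 0.026 m and x of foot in the frame of machine_vice between 0.012 and 0.04 m and contact force between pillar and the fingers below 0.05 N), for 0.2 s.
At the end, for the whole second after the job is handed in: The studded pillar stands upright (within 7 degrees), stud up, with its foot on the vice's bed (within 7 mm) and within the length of the jaws, clamped by the moving jaw with more than 15 N, at rest and let go; the plain pillar lies where it was in the tray (within 3 cm) (angle between pillar's own x axis and vertical below 0.12 rad and height (world z) of stud_tip above 0.14 m and height (world z) of foot between 0.03 and 0.043 m and y of foot in the frame of machine_vice between -0.026 and 0.026 m and x of foot in the frame of machine_vice between 0.012 and 0.04 m and contact force between pillar and vice_jaw above 15 N and linear speed of pillar below 0.01 m/s and distance of blank from where it was at the start of the episode below 0.03 m); the robot touches nothing.
It fails at once if the plain pillar is moved from its place in the tray by more than 3 cm (distance of blank from where it was at the start of the episode above 0.03 m).
It also fails if it takes over 72 s, if anything falls off the work surface, if the arm or the gripper's body presses on something with over 40 N, if the wrist force passes 120 N, or if a joint passes its speed limit or range.

## Working session

There is one attempt and no reset: what is moved stays moved. The work goes in short steps, Python scripts to look and compute and a tool call to move; the robot and the scene stay as the last step left them, time stands still between calls to the robot, and variables do not carry over. Pictures are saved under pics/ and viewed, at most 10 in all, crops included, and the job is handed in when it is done.

Besides the shell and the picture viewer there is one more tool, called after "Request:" by a JSON object that holds its "api" and its "payload". play_rows: Moves the arm, as the interface text tells. Its arguments: {"type":"object","properties":{"rows":{"type":"array","items":{"type":"array"}},"grip_force":{"type":"number"}},"required":["rows"]}

```bash
mkdir -p pics; ls; cat > h.py <<'E'
from station import *
import numpy as np, cv2
from scipy.spatial.transform import Rotation as R
def cloud(name):
    p,d=snapshot(name);c=get_calibration(name)
    h,w=d.shape;f=h/2/np.tan(np.radians(c["vfov"])/2)
    u,v=np.meshgrid(np.arange(w),np.arange(h))
    P=np.stack([(u-c["cx"])/f*d,(v-c["cy"])/f*d,d],-1)
    A=np.array(c["attitude"],float)
    r=R.from_quat(A).as_matrix() if A.size==4 else A.reshape(3,3)
    W=P@r.T+np.array(c["xyz"]); W[d<=0]=np.nan
    return p,d,W
E
python3 - <<'E'
from h import *
print(get_calibration("scene"),get_calibration("top"));print(sense())
for n in("scene","top"):
    p,d,W=cloud(n);cv2.imwrite(f"pics/{n}0.png",p[:,:,::-1]);np.save(f"{n}0.npy",W)
E
```

```text
pics
{'vfov': 43.642299622445194, 'cx': 259.06457837224434, 'cy': 197.61881251905368, 'xyz': array([-0.34326423,  0.57893566,  0.65685609]), 'attitude': array([-0.40554025,  0.75892428, -0.45521145,  0.22880904])} {'vfov': 48.67212365679599, 'cx': 253.02693675566124, 'cy': 184.2452332259033, 'xyz': array([ 0.38441555, -0.04050809,  1.00559916]), 'attitude': array([-0.70313838,  0.70670306, -0.0490813 ,  0.06130437])}
{'t': 0.0, 'q': array([-1.29549195e+00,  5.28469833e-01,  1.43390272e+00, -1.89777268e-05,
        1.18143247e+00, -1.78509486e-01]), 'qd': array([-0.00186363, -0.00060006, -0.00115955, -0.0002105 ,  0.00053961,
       -0.00013085]), 'tau': array([-2.51662364e-03, -4.42360497e+01, -1.78026974e+01, -3.65875858e-04,
        8.37257219e-03,  1.55587351e-06]), 'tcp_pos': array([ 0.27381837, -0.56103665,  0.23833124]), 'tool_rot': array([ 9.74365478e-01,  2.24968202e-01, -6.22797833e-05, -1.10446086e-03]), 'force': array([0.2439314 , 0.25122719, 0.55652001]), 'ft_torque': array([ 0.05262896,  0.0085781 , -0.02358073]), 'gripper_force': 0.0, 'finger_gap': 1.0003660435502084}
```

View pics/top0.png

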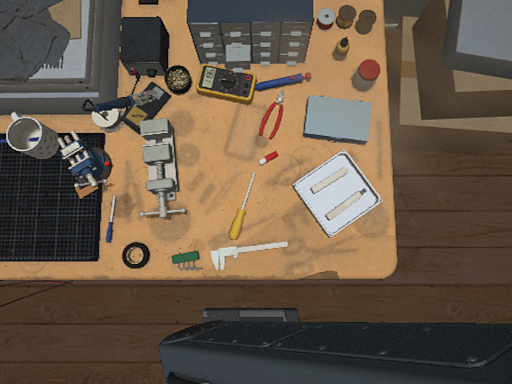

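View pics/scene0.png

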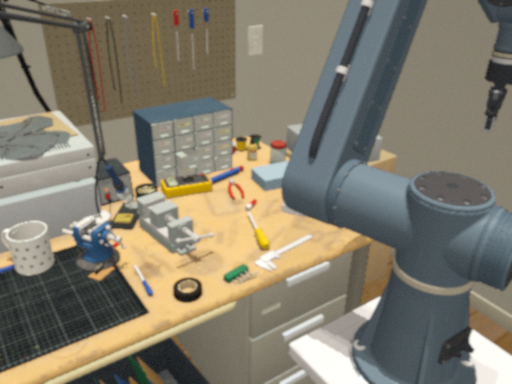

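The top view shows the vice at about (158,165), with the fixed jaw at (155,130) and the tommy bar at (163,212). The tray is at (337,193). The studded pillar runs from (330,217) to the stud at (364,190), and the blank is at (328,180). Next I'll measure these.

```bash
python3 - <<'E'
from h import *
W=np.load("top0.npy");p=cv2.imread("pics/top0.png")
def rect(m,n):
    q=W[m][:,:2].astype(np.float32); r=cv2.minAreaRect(q*1000); print(n,m.sum(),np.median(W[m][:,2]),np.round(r[0],1),np.round(r[1],1),round(r[2],1))
    print("  ",np.round(cv2.boxPoints(r)).tolist())
z=W[...,2]
V=np.zeros(z.shape,bool);V[110:222,135:192]=1
T=np.zeros(z.shape,bool);T[145:240,288:385]=1
n,l=cv2.connectedComponents((V&(z>.07)).astype(np.uint8))
for i in range(1,n):
    if (l==i).sum()>15: rect(l==i,"jaw/top")
rect(V&(z>.02)&(z<.046),"bed");rect(V&(z>.045)&(z<.068),"bar/hub")
rect(T&(z>.019)&(z<.03),"rim+")
n,l=cv2.connectedComponents((T&(z>.010)&(z<.03)).astype(np.uint8))
for i in range(1,n):
    if (l==i).sum()>15: rect(l==i,"tray part")
hs=cv2.cvtColor(p,cv2.COLOR_BGR2HSV)
cv2.imwrite("pics/c.png",np.hstack([cv2.resize(p[150:240,290:385],None,fx=4,fy=4,interpolation=2),cv2.resize(p[110:230,130:195],(0,0),fx=4,fy=4,interpolation=2)[:360]]))
print(np.round(z[150:240:5,290:385:5]*1000).astype(int))
E
```

```text
jaw/top 446 0.08058674926528359 [664.3 199.1] [36.4 64.7] 6.0
   [[643.0, 229.0], [650.0, 165.0], [686.0, 169.0], [679.0, 233.0]]
jaw/top 494 0.0807714684915311 [604.6 192.5] [41.8 60.2] 5.5
   [[581.0, 220.0], [587.0, 160.0], [628.0, 165.0], [623.0, 224.0]]
jaw/top 264 0.07460660731848051 [532.1 183.4] [25.4 58.7] 6.6
   [[516.0, 211.0], [523.0, 153.0], [548.0, 156.0], [541.0, 214.0]]
jaw/top 27 0.0729864968064664 [466.4 216.2] [20.2  8.7] 88.4
   [[462.0, 206.0], [470.0, 206.0], [471.0, 226.0], [462.0, 226.0]]
bed 683 0.036340474499951814 [624.  197.1] [224.5  82.3] 14.0
   [[505.0, 210.0], [525.0, 130.0], [743.0, 184.0], [723.0, 264.0]]
bar/hub 565 0.062350069653481 [567.9 189.2] [217.2  82.8] 11.0
   [[453.0, 209.0], [469.0, 128.0], [682.0, 169.0], [667.0, 251.0]]
rim+ 945 0.022815548979620126 [ 518.9 -220.4] [151.8 152.4] 34.1
   [[413.0, -200.0], [499.0, -326.0], [625.0, -241.0], [539.0, -115.0]]
tray part 632 0.02424783478812409 [ 518.9 -220.4] [151.8 152.4] 34.1
   [[413.0, -200.0], [499.0, -326.0], [625.0, -241.0], [539.0, -115.0]]
tray part 289 0.019729532879293576 [ 549.4 
[... 7052 characters left out ...]
    4
                     2                   23                    2
                     5                    0                    0
                     3                   -1                    1
                     3]
 [                  -1                    3                    2
                     3                    0                    1
                    -1                    2                   20
                     5                   -1                    3
                    -1                    2                    1
  -9223372036854775808                    1                    0
                     1]]<stdin>:19: RuntimeWarning: invalid value encountered in cast
```

View pics/c.png

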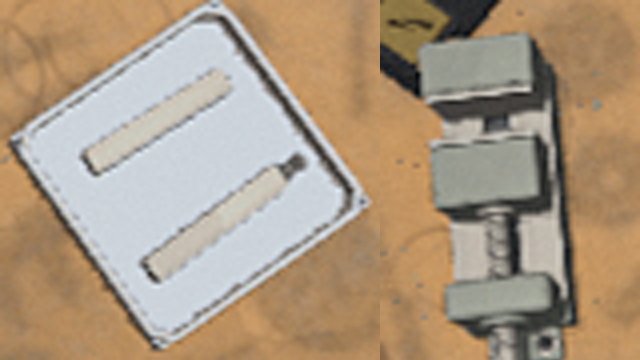

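```bash
cat >> h.py <<'E'
def go(x,y,z,yaw=None):
    s=sense();r=R.from_quat(s["tool_rot"]);p=s["tcp_pos"]*1000
    X=r.as_matrix()[:,0];cy=np.degrees(np.arctan2(X[1],X[0]))
    print("t",round(s["t"],2),"pos",p.round(1),"yaw",round(cy,1),"tilt",np.round(r.as_matrix()[:2,2],3),"F",s["force"].round(1),"gap",round(s["finger_gap"],3),"gf",round(s["gripper_force"],1))
    print(" tool shift",(r.inv().apply(np.array([x,y,z])-p)).round(1), "turn" if yaw is None else (r.inv()*R.from_euler("z",yaw,degrees=True)*R.from_euler("x",180,degrees=True)).as_rotvec(degrees=True).round(1))
E
echo
```

Request:
{"api": "play_rows", "payload": {"rows": [[[0,0,-7.1],[0,0,5],0.65],[[0,0,-7.1],[0,0,5],0.65],[[0,0,-7.1],[0,0,5],0.65],[[0,0,-7.1],[0,0,5],0.65],[[0,0,-7.1],[0,0,5],0.65],[[0,0,-7.1],[0,0,5],0.65],[[0,0,-7.1],[0,0,5],0.65],[[0,0,-7.1],[0,0,5],0.65],[[0,0,-7.1],[0,0,5],0.65],[[0,0,-7.1],[0,0,5],0.65],[[0,0,-7.1],[0,0,5],0.65],[[0,0,-7.1],[0,0,5],0.65]]}}

```text
t: 1.1
tcp_pos: [0.2739, -0.5613, 0.1785]
tool_rot: [0.562, 0.827, 0.0, -0.0]
force: [-0.0, -0.7, 0.1]
finger_gap: 0.351
gripper_force: 0.0
```

```bash
python3 -c "
from h import *
go(507,-261.5,120,125.7)"
```

```text
t 1.1 pos [ 273.9 -561.3  178.5] yaw 111.6 tilt [-0.     0.001] F [-0.  -0.7  0.1] gap 0.351 gf 0.0
 tool shift [193.1 326.9  58.8] [  0.   -0.1 -14.1]
```

Request:
{"api": "play_rows", "payload": {"rows": [[[0,0,0],[16.1,27.2,4.9],0.65],[[0,0,0],[16.1,27.2,4.9],0.65],[[0,0,0],[16.1,27.2,4.9],0.65],[[0,0,0],[16.1,27.2,4.9],0.65],[[0,0,0],[16.1,27.2,4.9],0.65],[[0,0,0],[16.1,27.2,4.9],0.65],[[0,0,0],[16.1,27.2,4.9],0.65],[[0,0,0],[16.1,27.2,4.9],0.65],[[0,0,0],[16.1,27.2,4.9],0.65],[[0,0,0],[16.1,27.2,4.9],0.65],[[0,0,0],[16.1,27.2,4.9],0.65],[[0,0,0],[16.1,27.2,4.9],0.65]]}}

```text
t: 2.1
tcp_pos: [0.509, -0.262, 0.1199]
tool_rot: [0.565, 0.825, 0.0, -0.0]
force: [0.6, -0.3, -0.3]
finger_gap: 0.354
gripper_force: 0.0
```

Request:
{"api": "play_rows", "payload": {"rows": [[[0,0,-7.05],[0,0,0],0.65],[[0,0,-7.05],[0,0,0],0.65],[[0,0,0],[0,0,15],0.65],[[0,0,0],[0,0,15],0.65],[[0,0,0],[0,0,15],0.65],[[0,0,0],[0,0,0],0.65]]}}

```text
t: 2.6
tcp_pos: [0.5067, -0.2621, 0.0728]
tool_rot: [0.459, 0.888, 0.001, -0.003]
force: [0.5, -0.8, 0.1]
finger_gap: 0.348
gripper_force: 0.0
```

```bash
python3 - <<'E'
from h import *
go(507,-261.5,14,125.7)
p,d,W=cloud("top")
c=p[140:250,280:390];cv2.imwrite("pics/g.png",cv2.resize(c[:,:,::-1],None,fx=5,fy=5,interpolation=2))
E
```

```text
t 2.6 pos [ 506.7 -262.1   72.8] yaw 125.3 tilt [-0.005  0.004] F [ 0.5 -0.8  0.1] gap 0.348 gf 0.0
 tool shift [-0.   0.7 58.8] [-0.1 -0.3 -0.4]
```

View pics/g.png

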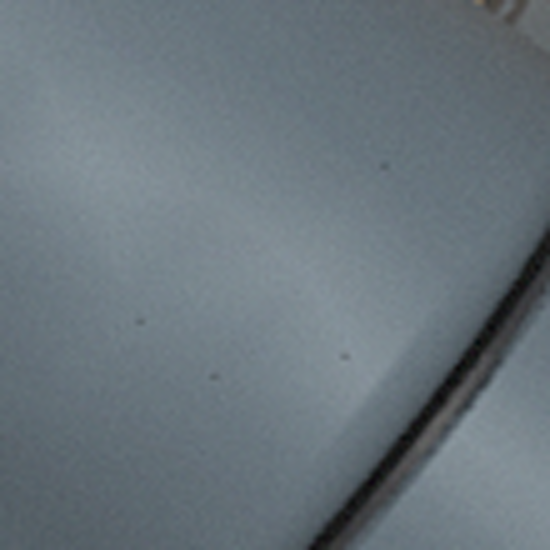

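The arm hides the tray in the top view, so the picture shows nothing useful. I'll trust the measured pose and go down to grasp.

Request:
{"api": "play_rows", "payload": {"rows": [[[0,0,0],[0,0.7,12],0.65],[[0,0,0],[0,0,12],0.65],[[0,0,0],[0,0,12],0.65],[[0,0,0],[0,0,10],0.65],[[0,0,0],[0,0,7],0.65],[[0,0,0],[0,0,5],0.65],[[0,0,0],[0,0,0],0.65],[[0,0,0],[0,0,0],0.65]]}}

```text
t: 3.32
tcp_pos: [0.5089, -0.2631, 0.0172]
tool_rot: [0.459, 0.888, 0.0, -0.0]
force: [-0.1, -0.1, -1.1]
finger_gap: 0.348
gripper_force: 0.0
```

Request:
{"api": "play_rows", "payload": {"rows": [[[0,0,0],[0,0,0],1],[[0,0,0],[0,0,0],1],[[0,0,0],[0,0,0],1],[[0,0,0],[0,0,0],1],[[0,0,0],[0,0,0],1],[[0,0,0],[0,0,0],1]], "grip_force": 30}}

```text
t: 3.82
tcp_pos: [0.5093, -0.2634, 0.018]
tool_rot: [0.459, 0.888, -0.0, 0.001]
force: [0.1, 0.1, 3.0]
finger_gap: 0.174
gripper_force: 32.9
```

Request:
{"api": "play_rows", "payload": {"rows": [[[0,0,0],[0,0,0],0.65],[[0,0,0],[0,0,0],0.65],[[0,0,0],[0,0,2],0.65],[[0,0,0],[0,0,2],0.65],[[0,0,0],[0,0,0],0.65],[[0,0,0],[0,0,0],0.65],[[0,0,0],[0,0,0],0.65]]}}

```text
t: 4.4
tcp_pos: [0.5089, -0.2631, 0.0133]
tool_rot: [0.459, 0.888, 0.0, -0.0]
force: [-0.3, -1.3, 0.0]
finger_gap: 0.351
gripper_force: 0.0
```

Request:
{"api": "play_rows", "payload": {"rows": [[[0,0,0],[0,0,0],1],[[0,0,0],[0,0,0],1],[[0,0,0],[0,0,0],1],[[0,0,0],[0,0,0],1],[[0,0,0],[0,0,0],1],[[0,0,0],[0,0,0],1]]}}

```text
t: 4.9
tcp_pos: [0.5091, -0.2632, 0.0136]
tool_rot: [0.459, 0.888, -0.0, 0.0]
force: [-0.2, 0.1, 0.8]
finger_gap: 0.175
gripper_force: 31.3
```

Request:
{"api": "play_rows", "payload": {"rows": [[[0,0,0],[0,0,-5],1],[[0,0,0],[0,0,-10],1],[[0,0,0],[0,0,-15],1],[[0,0,0],[0,0,-15],1],[[0,0,0],[0,0,-15],1],[[0,0,0],[0,0,-15],1],[[0,0,6],[0,0,-15],1],[[0,0,6],[0,0,-15],1],[[0,0,6],[0,0,-15],1],[[0,0,6],[0,0,-10],1],[[0,0,6],[0,0,-5],1],[[0,0,0],[0,0,0],1]]}}

```text
t: 5.9
tcp_pos: [0.5096, -0.2635, 0.1506]
tool_rot: [0.674, 0.738, 0.0, 0.002]
force: [0.8, 0.2, -1.3]
finger_gap: 0.18
gripper_force: 31.0
```

```bash
python3 -c "
from h import *
go(678,60,150,95.8)"
```

```text
t 5.9 pos [ 509.6 -263.5  150.6] yaw 95.2 tilt [ 0.003 -0.002] F [ 0.8  0.2 -1.3] gap 0.18 gf 31.0
 tool shift [306.9 197.    0.4] [ 0.1  0.1 -0.6]
```

Request:
{"api": "play_rows", "payload": {"rows": [[[0,0,-0.6],[20,13,0],1],[[0,0,0],[28,18,0],1],[[0,0,0],[28,18,0],1],[[0,0,0],[28,18,0],1],[[0,0,0],[28,18,0],1],[[0,0,0],[28,18,0],1],[[0,0,0],[28,18,0],1],[[0,0,0],[28,18,0],1],[[0,0,0],[28,18,0],1],[[0,0,0],[28,18,0],1],[[0,0,0],[20,13,0],1],[[0,0,0],[14,9,0],1]]}}

```text
t: 6.9
tcp_pos: [0.6739, 0.0642, 0.148]
tool_rot: [0.668, 0.744, -0.0, -0.0]
force: [0.2, -1.1, -1.9]
finger_gap: 0.18
gripper_force: 31.0
```

```bash
python3 - <<'E'
from h import *
go(678,60,60,95.8)
a,_,_=cloud("top");b,_,_=cloud("scene")
cv2.imwrite("pics/s1.png",np.hstack([cv2.resize(x[:,:,::-1],None,fx=2.5,fy=2.5,interpolation=2) for x in (a[60:220,120:280],b[120:280,120:280])]))
E
```

```text
t 6.9 pos [673.9  64.2 148. ] yaw 96.2 tilt [-0.001  0.001] F [ 0.2 -1.1 -1.9] gap 0.18 gf 31.0
 tool shift [-4.6  3.6 88. ] [-0.  -0.   0.4]
```

View pics/s1.png

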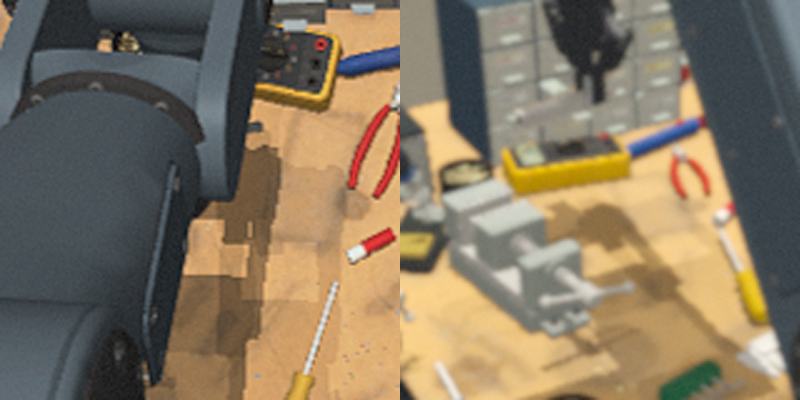

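The scene view shows the pillar in the fingers, running left from about (196,158) to (166,166) and pointing at the vice. I'll measure its droop from the depth.

```bash
cat >> h.py <<'E'
def bar(lo,hi,show=True):
    """points in world box (mm) from scene camera; principal line and ends"""
    p,d,W=cloud("scene");Q=W.reshape(-1,3)*1000
    m=np.all((Q>lo)&(Q<hi),axis=1);Q=Q[m]
    c=np.median(Q,0);u,s,v=np.linalg.svd(Q-Q.mean(0),full_matrices=False);a=v[0]
    t=(Q-c)@a;e=[c+a*np.percentile(t,k) for k in(1,99)]
    print(len(Q),"c",c.round(1),"axis",a.round(3),"ends",np.round(e,1).tolist());return Q
E
python3 - <<'E'
from h import *
Q=bar([640,80,95],[700,190,190])
for y in range(80,175,8):
    q=Q[(Q[:,1]>=y)&(Q[:,1]<y+8)]
    if len(q): print(y,len(q),np.median(q,0).round(1),q[:,2].min().round(),q[:,2].max().round())
E
```

```text
204 c [661.1 115.5 150.4] axis [ 0.083 -0.996  0.021] ends [[658.7, 144.6, 149.8], [664.0, 80.8, 151.2]]
80 22 [663.2  83.8 149.7] 138.0 156.0
88 22 [661.7  91.6 151.6] 139.0 156.0
96 23 [662.3  99.1 151.5] 140.0 157.0
104 27 [659.9 108.  149.4] 140.0 156.0
112 23 [659.8 115.9 150.8] 139.0 157.0
120 24 [658.8 124.1 149.9] 139.0 155.0
128 25 [658.  132.2 152.2] 139.0 157.0
136 29 [658.4 140.1 149.1] 139.0 156.0
144 9 [663.1 144.3 146.5] 141.0 155.0
```

Request:
{"api": "play_rows", "payload": {"rows": [[[0,-6,0],[0,0,0],1],[[0,-6,0],[0,0,0],1],[[0,-6,0],[0,0,0],1],[[0,-6,0],[0,0,0],1],[[0,-6,0],[0,0,0],1],[[0,0,0],[0,0,0],1]]}}

```text
t: 7.55
tcp_pos: [0.6715, 0.063, 0.1461]
tool_rot: [0.645, 0.719, -0.175, 0.191]
force: [0.5, 0.6, -2.9]
finger_gap: 0.177
gripper_force: 31.0
```

```bash
python3 -c "
from h import *
go(677,68,69)"
```

```text
t 7.55 pos [671.5  63.  146.1] yaw 96.3 tilt [ 0.048 -0.498] F [ 0.5  0.6 -2.9] gap 0.177 gf 31.0
 tool shift [42.4  6.5 64.5] turn
```

Request:
{"api": "play_rows", "payload": {"rows": [[[0,0,0],[4.2,0.7,6.5],1],[[0,0,0],[4.2,0.7,6.5],1],[[0,0,0],[4.2,0.7,6.5],1],[[0,0,0],[4.2,0.7,6.5],1],[[0,0,0],[4.2,0.7,6.5],1],[[0,0,0],[4.2,0.7,6.5],1],[[0,0,0],[4.2,0.7,6.5],1],[[0,0,0],[4.2,0.7,6.5],1],[[0,0,0],[4.2,0.7,6.5],1],[[0,0,0],[4.2,0.7,6.5],1],[[0,0,0],[0,0,0],1],[[0,0,0],[0,0,0],1]]}}

```text
t: 8.55
tcp_pos: [0.6799, 0.066, 0.0704]
tool_rot: [0.647, 0.717, -0.174, 0.192]
force: [0.3, 0.2, -2.2]
finger_gap: 0.176
gripper_force: 31.0
```

```bash
python3 -c "
from h import *
go(677,92,69)
Q=bar([640,80,10],[690,170,80])"
```

```text
t 8.55 pos [679.9  66.   70.4] yaw 96.0 tilt [ 0.05  -0.498] F [ 0.3  0.2 -2.2] gap 0.176 gf 31.0
 tool shift [ 23.4  -0.2 -11.8] turn
191 c [667.9 105.5  49.3] axis [-0.211  0.964 -0.163] ends [[673.8, 78.2, 53.9], [654.9, 164.8, 39.2]]
```

Request:
{"api": "play_rows", "payload": {"rows": [[[0,0,0],[3.5,-0.1,-2],1],[[0,0,0],[3.5,-0.1,-2],1],[[0,0,0],[3.5,-0.1,-2],1],[[0,0,0],[3.5,-0.1,-2],1],[[0,0,0],[3.5,0,-2],1],[[0,0,0],[1.7,0,-1],1],[[0,0,0],[1.7,0,-1],1],[[0,0,0],[1.7,0,-1],1],[[0,0,0],[0,0,0],1]]}}

```text
t: 9.35
tcp_pos: [0.6772, 0.0923, 0.0712]
tool_rot: [0.647, 0.717, -0.173, 0.192]
force: [0.1, 0.3, -1.8]
finger_gap: 0.178
gripper_force: 31.0
```

Request:
{"api": "play_rows", "payload": {"rows": [[[0,0,0],[1.7,0,-1],1],[[0,0,0],[1.7,0,-1],1],[[0,0,0],[0,0,0],1]]}}

```text
t: 9.6
tcp_pos: [0.6769, 0.0953, 0.0714]
tool_rot: [0.647, 0.717, -0.174, 0.193]
force: [-0.1, -1.5, -1.3]
finger_gap: 0.178
gripper_force: 30.9
```

Request:
{"api": "play_rows", "payload": {"rows": [[[0,0,0],[1.7,0,-1],1],[[0,0,0],[0,0,0],1]]}}

```text
t: 9.77
tcp_pos: [0.6768, 0.0959, 0.0719]
tool_rot: [0.647, 0.717, -0.175, 0.193]
force: [0.6, -5.8, -1.3]
finger_gap: 0.173
gripper_force: 30.7
```

Request:
{"api": "play_rows", "payload": {"rows": [[[0,0,0],[1.7,0,-1],1],[[0,0,0],[0,0,0],1]]}}

```text
t: 9.93
tcp_pos: [0.6768, 0.0965, 0.0725]
tool_rot: [0.646, 0.717, -0.176, 0.194]
force: [1.6, -8.5, -0.4]
finger_gap: 0.176
gripper_force: 30.6
```

Request:
{"api": "play_rows", "payload": {"rows": [[[0,2.5,0],[0.3,0,-3.4],1],[[0,2.5,0],[0.5,0,-3.4],1],[[0,2.5,0],[0.6,0,-3.4],1],[[0,2.5,0],[0.8,0,-3.3],1],[[0,2.5,0],[0.9,0,-3.3],1],[[0,2.5,0],[1.1,0,-3.2],1]]}}

```text
t: 10.43
tcp_pos: [0.6749, 0.1108, 0.0877]
tool_rot: [0.664, 0.736, -0.087, 0.096]
force: [0.4, -1.8, -5.0]
finger_gap: 0.177
gripper_force: 29.3
```

```bash
python3 - <<'E'
from h import *
go(677,100,90)
p,d,W=cloud("scene")
cv2.imwrite("pics/s2.png",cv2.resize(p[130:250,130:290,::-1],None,fx=4,fy=4,interpolation=2))
E
```

```text
t 10.43 pos [674.9 110.8  87.7] yaw 95.9 tilt [ 0.025 -0.256] F [ 0.4 -1.8 -5. ] gap 0.177 gf 29.3
 tool shift [-11.2   1.    0.6] turn
```

View pics/s2.png

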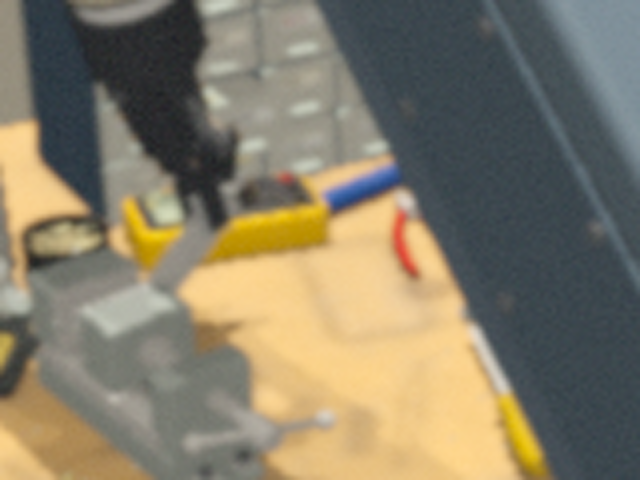

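The scene view shows the pillar swung to about 45°, from the fingers at (215,225) in the crop to its foot behind the jaw at (160,285). I'll carry on with the arc.

Request:
{"api": "play_rows", "payload": {"rows": [[[0,2.5,0],[2,0,-2.8],1],[[0,2.5,0],[2.1,0,-2.7],1],[[0,2.5,0],[2.2,0,-2.6],1],[[0,2.5,0],[2.4,0,-2.4],1],[[0,2.5,0],[2.5,0,-2.3],1],[[0,2.5,0],[2.6,0,-2.2],1]]}}

```text
t: 10.98
tcp_pos: [0.6738, 0.1266, 0.1006]
tool_rot: [0.67, 0.743, -0.0, 0.0]
force: [0.6, -2.8, -2.7]
finger_gap: 0.175
gripper_force: 29.3
```

Request:
{"api": "play_rows", "payload": {"rows": [[[0,0,0],[3.2,0,-1.6],1],[[0,0,0],[3.2,0,-1.4],1],[[0,0,0],[3.2,0,-1.3],1],[[0,0,0],[3.2,0,-1.2],1],[[0,0,0],[3.2,0,-1.1],1],[[0,0,0],[3.2,0,-0.9],1],[[0,0,0],[0,0,0],1]]}}

```text
t: 11.57
tcp_pos: [0.6721, 0.1469, 0.109]
tool_rot: [0.669, 0.743, -0.0, 0.001]
force: [0.8, -4.0, 1.8]
finger_gap: 0.176
gripper_force: 29.2
```

```bash
python3 - <<'E'
from h import *
go(670,158,111,95.8)
E
```

```text
t 11.57 pos [672.1 146.9 109. ] yaw 96.0 tilt [ 0.002 -0.002] F [ 0.8 -4.   1.8] gap 0.176 gf 29.2
 tool shift [11.2 -1.  -2. ] [0.1 0.1 0.2]
```

Request:
{"api": "play_rows", "payload": {"rows": [[[0,0,0],[3,0,-0.6],1],[[0,0,0],[3,0,-0.4],1],[[0,0,0],[3,0,-0.2],1],[[0,0,0],[2.5,0,-0.2],1],[[0,0,0],[0,0,0],1]]}}

```text
t: 11.98
tcp_pos: [0.6705, 0.1586, 0.1097]
tool_rot: [0.67, 0.743, 0.0, 0.0]
force: [0.1, -3.5, 0.6]
finger_gap: 0.176
gripper_force: 29.2
```

Request:
{"api": "play_rows", "payload": {"rows": [[[0,0,0],[-5,0,0],1],[[0,0,0],[-8,0,0],1],[[0,0,0],[-10,0,0],1],[[0,0,0],[-10,0,0],1],[[0,0,0],[-10,0,0],1],[[0,0,0],[-10,0,0],1],[[0,0,0],[-7,0,0],1],[[0,0,0],[0,0,0],1],[[0,0,0],[0,0,0],1]]}}

```text
t: 12.73
tcp_pos: [0.6767, 0.0976, 0.1096]
tool_rot: [0.67, 0.742, 0.0, -0.0]
force: [0.1, 0.3, -1.3]
finger_gap: 0.175
gripper_force: 29.2
```

```bash
python3 - <<'E'
from h import *
go(677,100,90,95.8)
Q=bar([655,70,8],[700,135,95])
for z in range(10,100,10):
    q=Q[(Q[:,2]>=z)&(Q[:,2]<z+10)]
    if len(q): print(z,len(q),np.median(q,0).round(1),q[:,1].min().round(),q[:,1].max().round())
E
```

```text
t 12.73 pos [676.7  97.6 109.6] yaw 95.8 tilt [-0.  0.] F [ 0.1  0.3 -1.3] gap 0.175 gf 29.2
 tool shift [ 2.3  0.6 19.6] [ 0. -0.  0.]
179 c [669.   96.1  67.1] axis [ 0.015 -0.273  0.962] ends [[668.5, 104.4, 37.7], [669.4, 88.3, 94.6]]
30 11 [668.3  98.7  38.4] 93.0 110.0
40 28 [668.2 104.1  45.2] 90.0 109.0
50 32 [668.7 101.4  55.1] 88.0 109.0
60 30 [668.3  98.6  66.3] 85.0 104.0
70 30 [669.2  95.8  74.4] 83.0 101.0
80 35 [669.2  92.2  84.9] 79.0 98.0
90 13 [670.1  89.8  93. ] 77.0 95.0
```

Request:
{"api": "play_rows", "payload": {"rows": [[[0,-4,0],[0,0,0],1],[[0,-4,0],[0,0,0],1],[[0,-4,0],[0,0,0],1],[[0,-4,0],[0,0,0],1],[[0,0,0],[0,0,0],1],[[0,0,0],[0,0,0],1]]}}

```text
t: 13.28
tcp_pos: [0.676, 0.1002, 0.1091]
tool_rot: [0.662, 0.736, -0.093, 0.102]
force: [-0.5, -1.2, -1.6]
finger_gap: 0.174
gripper_force: 29.4
```

```bash
python3 - <<'E'
from h import *
go(677,100,90,95.8)
Q=bar([655,65,8],[700,125,95])
for z in range(10,100,10):
    q=Q[(Q[:,2]>=z)&(Q[:,2]<z+10)]
    if len(q): print(z,len(q),np.median(q,0).round(1),q[:,1].min().round(),q[:,1].max().round())
print(Q[:,2].min())
p,d,W=cloud("scene")
cv2.imwrite("pics/s3.png",cv2.resize(p[130:250,130:290,::-1],None,fx=4,fy=4,interpolation=2))
E
```

```text
t 13.28 pos [676.  100.2 109.1] yaw 96.1 tilt [ 0.028 -0.272] F [-0.5 -1.2 -1.6] gap 0.174 gf 29.4
 tool shift [ 5.   1.  18.5] [-0.  15.9  0.3]
153 c [669.8  87.2  65.6] axis [ 0.034 -0.033 -0.999] ends [[668.9, 88.1, 92.8], [670.7, 86.2, 37.6]]
30 10 [670.8  84.5  39.2] 75.0 91.0
40 25 [670.1  87.2  45.6] 75.0 92.0
50 24 [670.8  86.7  53.8] 75.0 91.0
60 28 [669.3  86.5  64.6] 75.0 92.0
70 29 [669.7  89.4  74.5] 76.0 93.0
80 26 [669.6  86.7  85.4] 76.0 93.0
90 11 [668.7  87.2  92.3] 78.0 93.0
36.71043501868565
```

View pics/s3.png

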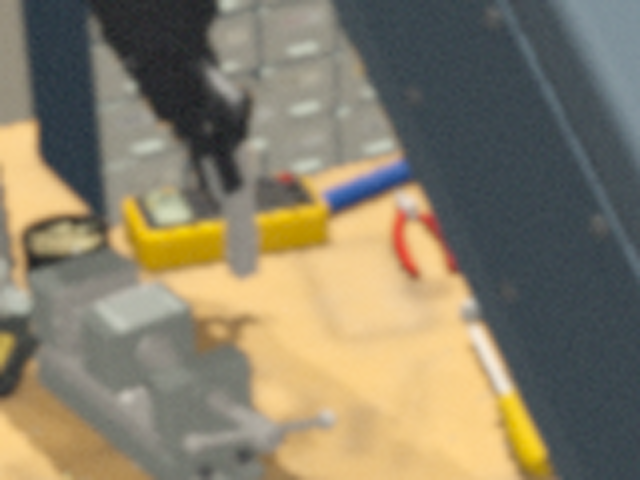

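The view shows the pillar upright in the fingers, with its foot at about (243,270) in the crop, roughly 35 mm above the bench. Lowering it now.

Request:
{"api": "play_rows", "payload": {"rows": [[[0,0,0],[1.2,0,4.2],1],[[0,0,0],[1.2,0,4.2],1],[[0,0,0],[1.2,0,4.2],1],[[0,0,0],[1.2,0,4.2],1],[[0,0,0],[1.2,0,4.2],1],[[0,0,0],[1.2,0,4.2],1],[[0,0,0],[1.2,0,4.2],1],[[0,0,0],[0,0,0],1],[[0,0,0],[0,0,0],1]]}}

```text
t: 14.13
tcp_pos: [0.6763, 0.0983, 0.0785]
tool_rot: [0.663, 0.735, -0.094, 0.103]
force: [0.2, -0.8, -1.4]
finger_gap: 0.176
gripper_force: 29.4
```

Request:
{"api": "play_rows", "payload": {"rows": [[[0,0,0],[0.3,0,1],1],[[0,0,0],[0.3,0,1],1],[[0,0,0],[0,0,0],1]]}}

```text
t: 14.38
tcp_pos: [0.6766, 0.0984, 0.077]
tool_rot: [0.663, 0.735, -0.093, 0.103]
force: [0.2, -1.1, -1.8]
finger_gap: 0.176
gripper_force: 29.4
```

Request:
{"api": "play_rows", "payload": {"rows": [[[0,0,0],[0.3,0,1],1],[[0,0,0],[0,0,0],1]]}}

```text
t: 14.55
tcp_pos: [0.6765, 0.0983, 0.0759]
tool_rot: [0.663, 0.735, -0.093, 0.103]
force: [-0.8, 0.6, -2.7]
finger_gap: 0.175
gripper_force: 29.4
```

Request:
{"api": "play_rows", "payload": {"rows": [[[0,0,0],[0.3,0,1],1],[[0,0,0],[0,0,0],1]]}}

```text
t: 14.72
tcp_pos: [0.6765, 0.0983, 0.0747]
tool_rot: [0.663, 0.735, -0.093, 0.103]
force: [0.4, 0.8, -1.9]
finger_gap: 0.179
gripper_force: 29.4
```

Request:
{"api": "play_rows", "payload": {"rows": [[[0,0,0],[0.3,0,1],1],[[0,0,0],[0,0,0],1]]}}

```text
t: 14.88
tcp_pos: [0.6768, 0.0983, 0.0741]
tool_rot: [0.663, 0.735, -0.093, 0.104]
force: [-0.8, 0.6, -0.1]
finger_gap: 0.174
gripper_force: 29.5
```

Request:
{"api": "play_rows", "payload": {"rows": [[[0,0,0],[0.3,0,1],1],[[0,0,0],[0,0,0],1]]}}

```text
t: 15.05
tcp_pos: [0.677, 0.0982, 0.0739]
tool_rot: [0.663, 0.735, -0.093, 0.104]
force: [-0.7, -0.5, 4.7]
finger_gap: 0.17
gripper_force: 29.8
```

Request:
{"api": "play_rows", "payload": {"rows": [[[0,0,0],[0.3,0,1],1],[[0,0,0],[0,0,0],1]]}}

```text
t: 15.22
tcp_pos: [0.6773, 0.0982, 0.0739]
tool_rot: [0.663, 0.735, -0.093, 0.104]
force: [-1.9, 1.4, 8.0]
finger_gap: 0.174
gripper_force: 30.1
```

Request:
{"api": "play_rows", "payload": {"rows": [[[0,0,0],[0,0,0],0.78],[[0,0,0],[0,0,0],0.7],[[0,0,0],[0,0,0],0.5],[[0,0,0],[0,0,0],0.5],[[0,0,0],[0,0,0],0.5],[[0,0,0],[0,0,0],0.5]]}}

```text
t: 15.72
tcp_pos: [0.6764, 0.0984, 0.0713]
tool_rot: [0.663, 0.735, -0.093, 0.103]
force: [-0.2, 0.4, 0.0]
finger_gap: 0.501
gripper_force: 0.0
```

```bash
python3 - <<'E'
from h import *
go(677,100,90,95.8)
Q=bar([655,60,6],[700,115,60])
for z in range(10,60,10):
    q=Q[(Q[:,2]>=z)&(Q[:,2]<z+10)]
    if len(q): print(z,len(q),np.median(q,0).round(1),q[:,1].min().round(),q[:,1].max().round())
p,d,W=cloud("scene")
cv2.imwrite("pics/s4.png",cv2.resize(p[130:250,130:290,::-1],None,fx=4,fy=4,interpolation=2))
E
```

```text
t 15.72 pos [676.4  98.4  71.3] yaw 95.9 tilt [ 0.028 -0.274] F [-0.2  0.4  0. ] gap 0.501 gf 0.0
 tool shift [ -3.6   0.7 -18.4] [-0.  16.   0.1]
122 c [670.7  85.2  29.4] axis [ 0.002  0.013 -1.   ] ends [[670.6, 84.9, 53.3], [670.7, 85.5, 6.6]]
10 26 [670.2  86.3  15. ] 74.0 91.0
20 28 [670.9  85.2  24.4] 73.0 91.0
30 27 [671.7  83.4  33.8] 73.0 90.0
40 27 [670.2  86.5  46. ] 73.0 91.0
50 6 [668.2  84.3  52. ] 77.0 90.0
```

View pics/s4.png

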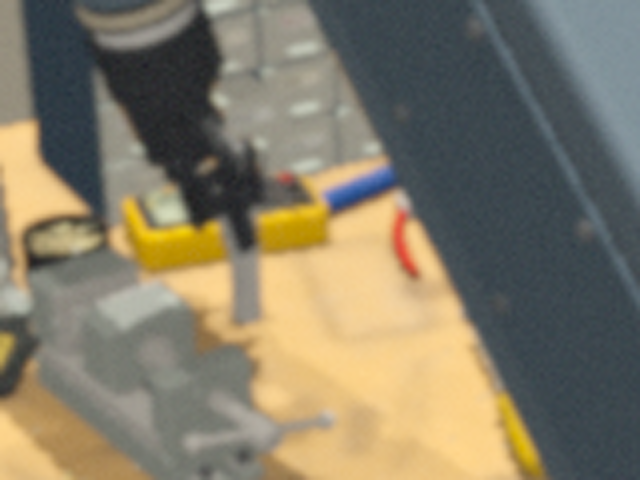

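The pillar stands free on the bench, centred near (678,82). I'll straighten the tool and centre it over the pillar.

Request:
{"api": "play_rows", "payload": {"rows": [[[0,4,0],[0,0,0],0.5],[[0,4,0],[0,0,0],0.5],[[0,4,0],[0,0,0],0.5],[[0,4,0],[0,0,0],0.5],[[0,0,0],[-4,0.3,0],0.5],[[0,0,0],[-4,0.3,0],0.5],[[0,0,0],[-4,0.2,0],0.5],[[0,0,0],[-4,0.2,0],0.5],[[0,0,0],[0,0,0],0.5],[[0,0,0],[0,0,0],0.5]]}}

```text
t: 16.65
tcp_pos: [0.6791, 0.083, 0.0716]
tool_rot: [0.67, 0.743, -0.0, 0.0]
force: [0.2, 0.1, 0.3]
finger_gap: 0.497
gripper_force: 0.0
```

```bash
python3 - <<'E'
from h import *
go(678.5,82.3,73,95.8)
Q=bar([655,60,6],[700,115,60])
E
```

```text
t 16.65 pos [679.1  83.   71.6] yaw 95.9 tilt [-0. -0.] F [0.2 0.1 0.3] gap 0.497 gf 0.0
 tool shift [-0.6 -0.7 -1.4] [-0.   0.   0.1]
141 c [670.4  85.3  33.4] axis [-0.015 -0.015 -1.   ] ends [[670.8, 85.6, 59.4], [670.0, 84.9, 6.6]]
```

Request:
{"api": "play_rows", "payload": {"rows": [[[0,0,0],[-0.6,-0.5,0],1],[[0,0,0],[0,0,0],1],[[0,0,0],[0,0,0],1],[[0,0,0],[0,0,0],1],[[0,0,0],[0,0,0],1],[[0,0,0],[0,0,0],1],[[0,0,0],[0,0,0],1]], "grip_force": 50}}

```text
t: 17.28
tcp_pos: [0.6788, 0.0821, 0.0718]
tool_rot: [0.67, 0.743, 0.0, -0.0]
force: [-0.1, 1.3, -0.0]
finger_gap: 0.179
gripper_force: 48.9
```

```bash
python3 - <<'E'
from h import *
from scipy import ndimage
for n in("top0","scene0"):
    W=np.load(n+".npy")*1000;z=W[...,2]
    m=(z>75)&(z<86)&(W[...,0]>570)&(W[...,0]<700)&(W[...,1]>140)&(W[...,1]<250)
    if n=="scene0": m&=True
    for ang in(5,5.5,6,6.5):
        a=np.radians(ang);e=np.array([np.cos(a),np.sin(a)]);g=np.array([-e[1],e[0]])
        D=W[m][:,:2]-[609,193.5];X=D@e;Y=D@g
        out=[]
        for lo,hi in((-45,25),(33,85)):
            k=(X>lo)&(X<hi)
            if k.sum()>20: out+= [k.sum()]+list(np.percentile(X[k],[1,3,97,99]).round(1))+list(np.percentile(Y[k],[1,99]).round(1))
        print(n,ang,out)
    h,b=np.histogram(X,bins=np.arange(-40,90,2));print(dict(zip(b[:-1].tolist(),h.tolist())))
E
```

```text
top0 5 [np.int64(470), np.float64(-23.9), np.float64(-23.2), np.float64(15.0), np.float64(15.6), np.float64(-30.3), np.float64(28.8), np.int64(421), np.float64(37.9), np.float64(38.4), np.float64(71.1), np.float64(72.2), np.float64(-30.4), np.float64(31.8)]
top0 5.5 [np.int64(470), np.float64(-23.9), np.float64(-23.1), np.float64(15.0), np.float64(15.6), np.float64(-30.2), np.float64(28.7), np.int64(421), np.float64(37.9), np.float64(38.4), np.float64(71.1), np.float64(72.3), np.float64(-30.9), np.float64(31.2)]
top0 6 [np.int64(470), np.float64(-23.8), np.float64(-23.2), np.float64(15.0), np.float64(15.6), np.float64(-30.1), np.float64(28.7), np.int64(421), np.float64(37.9), np.float64(38.5), np.float64(71.1), np.float64(72.2), np.float64(-31.4), np.float64(30.6)]
top0 6.5 [np.int64(470), np.float64(-23.8), np.float64(-23.2), np.float64(15.1), np.float64(15.6), np.float64(-30.1), np.float64(28.6), np.int64(421), np.float64(37.8), np.float64(38.5), np.float64(71.1), np.float64(72.3), np.float64(-31.9), np.float64(30.2)]
{-40: 0, -38: 0, -36: 0, -34: 0, -32: 0, -30: 0, -28: 0, -26: 4,
[... 1265 characters left out ...]
loat64(-27.7), np.float64(11.7), np.float64(13.0), np.float64(-28.8), np.float64(29.4), np.int64(219), np.float64(34.3), np.float64(34.5), np.float64(68.3), np.float64(69.2), np.float64(-31.8), np.float64(30.6)]
{-40: 0, -38: 0, -36: 0, -34: 0, -32: 1, -30: 6, -28: 18, -26: 26, -24: 18, -22: 11, -20: 11, -18: 15, -16: 13, -14: 13, -12: 7, -10: 8, -8: 15, -6: 14, -4: 8, -2: 10, 0: 13, 2: 10, 4: 9, 6: 9, 8: 8, 10: 15, 12: 5, 14: 0, 16: 0, 18: 0, 20: 0, 22: 0, 24: 0, 26: 0, 28: 0, 30: 1, 32: 4, 34: 27, 36: 14, 38: 17, 40: 13, 42: 15, 44: 11, 46: 11, 48: 13, 50: 11, 52: 8, 54: 10, 56: 11, 58: 10, 60: 12, 62: 10, 64: 11, 66: 5, 68: 7, 70: 1, 72: 1, 74: 0, 76: 0, 78: 0, 80: 0, 82: 0, 84: 0, 86: 0}
```

Request:
{"api": "play_rows", "payload": {"rows": [[[0,0,0],[0,0,-5],1],[[0,0,0],[0,0,-10],1],[[0,0,0],[0,0,-12],1],[[0,0,0],[0,0,-12],1],[[0,0,0],[0,0,-12],1],[[0,0,0],[0,0,-12],1],[[0,0,0],[0,0,-12],1],[[0,0,0],[0,0,-12],1],[[0,0,0],[0,0,-10],1],[[0,0,0],[0,0,-5],1],[[0,0,0],[0,0,0],1]]}}

```text
t: 18.2
tcp_pos: [0.6797, 0.0819, 0.1757]
tool_rot: [0.67, 0.743, 0.001, 0.001]
force: [0.3, -0.2, -1.6]
finger_gap: 0.181
gripper_force: 48.7
```

```bash
python3 - <<'E'
from h import *
go(635,196,172,95.8)
E
```

```text
t 18.2 pos [679.7  81.9 175.7] yaw 95.9 tilt [ 0.003 -0.   ] F [ 0.3 -0.2 -1.6] gap 0.181 gf 48.7
 tool shift [118.1 -32.7   3.5] [0.2 0.  0.1]
```

Request:
{"api": "play_rows", "payload": {"rows": [[[0,0,0],[6,-1.7,0],1],[[0,0,0],[12,-3.3,0],1],[[0,0,0],[14,-3.9,0],1],[[0,0,0],[14,-3.9,0],1],[[0,0,0],[14,-3.9,0],1],[[0,0,0],[14,-3.9,0],1],[[0,0,0],[14,-3.9,0],1],[[0,0,0],[14,-3.9,0],1],[[0,0,0],[10,-2.7,0],1],[[0,0,0],[6,-1.6,0],1],[[0,0,0],[0,0,0],1],[[0,0,0],[0,0,0],1]]}}

```text
t: 19.2
tcp_pos: [0.6342, 0.1961, 0.1738]
tool_rot: [0.67, 0.743, -0.0, 0.0]
force: [0.8, -0.8, -2.1]
finger_gap: 0.177
gripper_force: 48.7
```

```bash
python3 - <<'E'
from h import *
go(635,196,172,95.8)
Q=bar([615,175,104],[660,225,160])
print(Q[:,2].min())
p,d,W=cloud("scene")
cv2.imwrite("pics/s5.png",cv2.resize(p[120:260,110:240,::-1],None,fx=4,fy=4,interpolation=2))
E
```

```text
t 19.2 pos [634.2 196.1 173.8] yaw 95.9 tilt [ 0. -0.] F [ 0.8 -0.8 -2.1] gap 0.177 gf 48.7
 tool shift [-0.2  0.8  1.8] [0.  0.  0.1]
186 c [625.8 197.9 133.7] axis [-0.006  0.006 -1.   ] ends [[626.0, 197.8, 159.5], [625.6, 198.1, 105.0]]
104.31423074523605
```

View pics/s5.png

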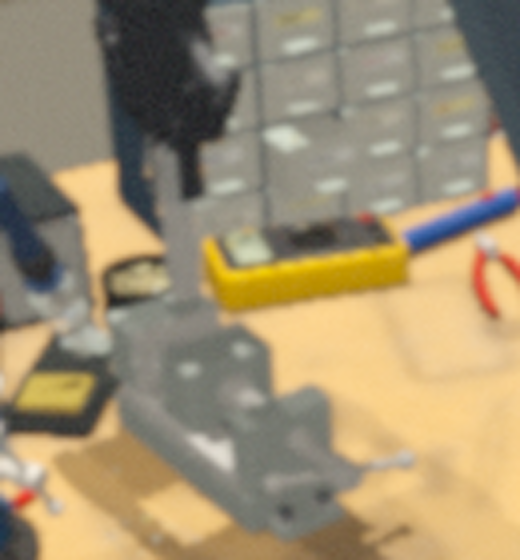

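The pillar hangs upright over the jaw gap, with its foot at about (185,300) in the crop. I'll lower it in stages and watch the force.

Request:
{"api": "play_rows", "payload": {"rows": [[[0,0,0],[0,0.5,4],1],[[0,0,0],[0,0,4],1],[[0,0,0],[0,0,4],1],[[0,0,0],[0,0,4],1],[[0,0,0],[0,0,2],1],[[0,0,0],[0,0,2],1],[[0,0,0],[0,0,2],1],[[0,0,0],[0,0,1],1],[[0,0,0],[0,0,0],1]]}}

```text
t: 20.05
tcp_pos: [0.6345, 0.196, 0.1504]
tool_rot: [0.67, 0.743, -0.0, -0.0]
force: [0.0, 0.7, -0.9]
finger_gap: 0.18
gripper_force: 48.7
```

Request:
{"api": "play_rows", "payload": {"rows": [[[0,0,0],[0,0,1.5],1],[[0,0,0],[0,0,1.5],1],[[0,0,0],[0,0,0],1]]}}

```text
t: 20.3
tcp_pos: [0.6344, 0.196, 0.1475]
tool_rot: [0.67, 0.743, -0.0, -0.0]
force: [0.4, -0.5, -1.9]
finger_gap: 0.18
gripper_force: 48.7
```

Request:
{"api": "play_rows", "payload": {"rows": [[[0,0,0],[0,0,1.5],1],[[0,0,0],[0,0,1.5],1],[[0,0,0],[0,0,0],1]]}}

```text
t: 20.55
tcp_pos: [0.6344, 0.1959, 0.1443]
tool_rot: [0.67, 0.743, -0.0, -0.0]
force: [-1.4, 0.6, -2.2]
finger_gap: 0.178
gripper_force: 48.7
```

Request:
{"api": "play_rows", "payload": {"rows": [[[0,0,0],[0,0,3],1],[[0,0,0],[0,0,3],1],[[0,0,0],[0,0,3],1],[[0,0,0],[0,0,3],1],[[0,0,0],[0,0,3],1],[[0,0,0],[0,0,3],1],[[0,0,0],[0,0,3],1],[[0,0,0],[0,0,3],1],[[0,0,0],[0,0,3],1],[[0,0,0],[0,0,3],1],[[0,0,0],[0,0,0],1],[[0,0,0],[0,0,0],1]]}}

```text
t: 21.55
tcp_pos: [0.6345, 0.196, 0.1144]
tool_rot: [0.67, 0.743, -0.0, -0.0]
force: [-0.2, 1.5, -1.7]
finger_gap: 0.179
gripper_force: 48.7
```

Request:
{"api": "play_rows", "payload": {"rows": [[[0,0,0],[0,0,1.5],1],[[0,0,0],[0,0,1.5],1],[[0,0,0],[0,0,0],1]]}}

```text
t: 21.8
tcp_pos: [0.6345, 0.196, 0.1115]
tool_rot: [0.67, 0.743, -0.0, -0.0]
force: [-0.4, -0.3, -1.6]
finger_gap: 0.175
gripper_force: 48.7
```

Request:
{"api": "play_rows", "payload": {"rows": [[[0,0,0],[0,0,1.5],1],[[0,0,0],[0,0,1.5],1],[[0,0,0],[0,0,0],1]]}}

```text
t: 22.05
tcp_pos: [0.6343, 0.1959, 0.1083]
tool_rot: [0.67, 0.743, -0.0, -0.0]
force: [-0.3, 0.1, -2.5]
finger_gap: 0.181
gripper_force: 48.7
```

Request:
{"api": "play_rows", "payload": {"rows": [[[0,0,0],[0,0,1],1],[[0,0,0],[0,0,0],1]]}}

```text
t: 22.22
tcp_pos: [0.6347, 0.196, 0.1078]
tool_rot: [0.67, 0.743, 0.0, 0.0]
force: [-0.2, -0.5, -1.6]
finger_gap: 0.182
gripper_force: 48.7
```

Request:
{"api": "play_rows", "payload": {"rows": [[[0,0,0],[0,0,1],1],[[0,0,0],[0,0,0],1]]}}

```text
t: 22.38
tcp_pos: [0.6348, 0.196, 0.1078]
tool_rot: [0.67, 0.743, 0.0, 0.0]
force: [-1.2, -0.6, 4.4]
finger_gap: 0.178
gripper_force: 49.5
```

Request:
{"api": "play_rows", "payload": {"rows": [[[0,0,0],[0,0,-0.6],0.78],[[0,0,0],[0,0,0],0.7],[[0,0,0],[0,0,0],0.5],[[0,0,0],[0,0,0],0.4],[[0,0,0],[0,0,0],0.4],[[0,0,0],[0,0,0],0.4],[[0,0,0],[0,0,0],0.4],[[0,0,0],[0,0,0],0.4]]}}

```text
t: 23.05
tcp_pos: [0.6346, 0.196, 0.1072]
tool_rot: [0.67, 0.743, -0.0, -0.0]
force: [0.6, 0.4, -0.2]
finger_gap: 0.598
gripper_force: 0.0
```

Request:
{"api": "play_rows", "payload": {"rows": [[[0,0,0],[0,0,-4],0.4],[[0,0,0],[0,0,-8],0.4],[[0,0,0],[0,0,-12],0.4],[[0,0,0],[0,0,-12],0.4],[[0,0,0],[0,0,-12],0.4],[[0,0,0],[0,0,-12],0.4],[[0,0,0],[0,0,-12],0.4],[[0,0,0],[0,0,-10],0.4],[[0,0,0],[0,0,-6],0.4],[[0,0,0],[0,0,0],1]]}}

```text
t: 23.88
tcp_pos: [0.6356, 0.1962, 0.1975]
tool_rot: [0.67, 0.743, 0.001, 0.001]
force: [0.7, -0.1, 0.1]
finger_gap: 0.473
gripper_force: 0.0
```

```bash
python3 - <<'E'
from h import *
go(467,179,160,95.8)
Q=bar([610,170,90],[660,225,160])
print(Q[:,2].min(),Q[:,2].max())
# bar
p,d,W=cloud("scene");Q=W.reshape(-1,3)*1000
def vf(Q):
    a=np.radians(5.8);e=np.array([np.cos(a),np.sin(a)]);D=Q[:,:2]-[609,193.5]
    return np.c_[D@e,D@[-e[1],e[0]],Q[:,2]]
for n,Q in(("now",Q),("top0",np.load("top0.npy").reshape(-1,3)*1000)):
    V=vf(Q);V=V[(V[:,0]>-175)&(V[:,0]<-120)&(abs(V[:,1])<60)&(V[:,2]>15)&(V[:,2]<115)]
    for y in range(-54,54,6):
        q=V[(V[:,1]>=y)&(V[:,1]<y+6)]
        if len(q)>2:print(n,y+3,len(q),np.median(q,0).round(1),q[:,2].min().round(),q[:,2].max().round())
E
```

```text
t 23.88 pos [635.6 196.2 197.5] yaw 95.9 tilt [0.004 0.   ] F [ 0.7 -0.1  0.1] gap 0.473 gf 0.0
 tool shift [   0.3 -169.6   36.9] [ 0.2 -0.   0.1]
180 c [627.6 197.9 118.8] axis [-0.061  0.013 -0.998] ends [[629.6, 197.5, 151.8], [625.9, 198.3, 91.1]]
90.69666816081711 152.06075530131014
now -45 16 [-143.4  -44.8   51.3] 45.0 57.0
now -39 6 [-140.9  -39.3   52.8] 49.0 55.0
now -33 5 [-141.9  -32.6   54.4] 52.0 55.0
now -27 7 [-142.1  -26.6   54.9] 52.0 58.0
now -21 5 [-139.7  -22.9   56.5] 52.0 57.0
now -15 3 [-143.5  -16.3   57.5] 57.0 59.0
now -9 11 [-149.9   -7.3   63.5] 54.0 68.0
now -3 29 [-145.6   -2.4   65.9] 53.0 70.0
now 3 41 [-144.5    2.8   64. ] 54.0 70.0
now 9 11 [-144.2    7.1   63.4] 60.0 66.0
now 15 4 [-143.3   15.3   65.3] 64.0 68.0
now 21 10 [-142.2   20.9   66.7] 63.0 70.0
now 27 6 [-141.9   28.6   67.3] 63.0 69.0
now 33 5 [-140.9   32.6   69.7] 68.0 71.0
now 39 8 [-144.1   39.9   73.9] 69.0 76.0
now 45 16 [-144.    45.2   72.5] 67.0 77.0
top0 -51 7 [-137.9  -48.2   53.7] 50.0 54.0
top0 -45 10 [-137.5  -45.    53.1] 50.0 57.0
top0 -39 8 [-137.   -39.1   52.8] 51.0 54.0
top0 -33 5 [-136.5  -32.9   55.2] 51.0 56.0
top0 -27 7 [-138.2  -27.9   56.1] 53.0 58.0
top0 -21 10 [-137.7  -21.5   56.6] 54.0 62.0
top0 -15 7 [-137.1  -15.1   58.5] 55.0 63.0
top0 -9 31 [-139.    -8.5   63.2] 56.0 68.0
top0 -3 39 [-136.7   -3.4   66.3] 58.0 69.0
top0 3 30 [-135.1    2.6   64.8] 60.0 70.0
top0 9 9 [-137.7    7.7   64.1] 61.0 68.0
top0 15 6 [-138.1   14.4   66. ] 65.0 67.0
top0 21 9 [-138.7   21.3   66.5] 63.0 69.0
top0 27 8 [-138.3   27.    67.8] 67.0 71.0
top0 33 8 [-137.8   32.8   70.5] 66.0 73.0
top0 39 13 [-139.2   39.3   73.1] 70.0 75.0
top0 45 9 [-138.9   43.9   73. ] 70.0 76.0
```

The pillar stands on the bed, leaning about 3.5°, and the tommy bar is about 14° off level. Next I move to the bar.

Request:
{"api": "play_rows", "payload": {"rows": [[[0,0,0],[0,-8,0],1],[[0,0,0],[-3,-16,0],1],[[0,0,0],[-3,-16,0],1],[[0,0,0],[-3,-16,0],1],[[0,0,0],[-3,-16,5],1],[[0,0,0],[-3,-16,10],1],[[0,0,0],[-3,-16,15],1],[[0,0,0],[-3,-16,15],1],[[0,0,0],[-3,-16,15],1],[[0,0,0],[-4,-16,15],1],[[0,0,0],[-4,-8,15],1],[[0,0,0],[-4,-4.7,10],1]], "grip_force": 30}}

```text
t: 24.98
tcp_pos: [0.4707, 0.1429, 0.0936]
tool_rot: [0.67, 0.743, -0.002, -0.002]
force: [0.0, -0.3, -0.7]
finger_gap: 0.002
gripper_force: 0.0
```

```bash
python3 -c "
from h import *
go(475,146.7,70,95.8)"
```

```text
t 24.98 pos [470.7 142.9  93.6] yaw 95.9 tilt [-0.006 -0.   ] F [ 0.  -0.3 -0.7] gap 0.002 gf 0.0
 tool shift [ 3.3  4.8 23.6] [-0.3 -0.   0.1]
```

Request:
{"api": "play_rows", "payload": {"rows": [[[0,0,0],[3,4.5,6],1],[[0,0,0],[0,0,6],1],[[0,0,0],[0,0,6],1],[[0,0,0],[0,0,6],1],[[0,0,0],[0,0,6],1],[[0,0,0],[0,0,6],1],[[0,0,0],[0,0,6],1],[[0,0,0],[0,0,6],1],[[0,0,0],[0,0,6],1],[[0,0,0],[0,0,0],1]]}}

```text
t: 25.82
tcp_pos: [0.4787, 0.1466, 0.0404]
tool_rot: [0.67, 0.743, -0.0, -0.0]
force: [1.4, -0.6, -0.7]
finger_gap: 0.0
gripper_force: 0.3
```

```bash
cat >> h.py <<'E'
def vf(Q):
    a=np.radians(5.8);e=np.array([np.cos(a),np.sin(a)]);D=Q[:,:2]-[609,193.5]
    return np.c_[D@e,D@[-e[1],e[0]],Q[:,2]]
def screw():
    s=sense();print("tcp vice",vf(s["tcp_pos"][None]*1000).round(1),"F",s["force"].round(1))
    p,d,W=cloud("scene");V=vf(W.reshape(-1,3)*1000)
    V=V[(V[:,0]>-165)&(V[:,0]<-115)&(abs(V[:,1])<60)&(V[:,2]>8)&(V[:,2]<115)]
    for y in range(-54,60,6):
        q=V[(V[:,1]>=y)&(V[:,1]<y+6)]
        if len(q)>2:print(y+3,len(q),np.median(q,0).round(1),q[:,2].min().round(),q[:,2].max().round())
E
python3 -c "
from h import *
screw()"
```

```text
tcp vice [[-134.3  -33.5   40.4]] F [ 1.4 -0.6 -0.7]
-45 11 [-144.3  -43.2   82.9] 34.0 103.0
-39 42 [-148.8  -39.    61.2] 27.0 114.0
-33 41 [-148.5  -32.3   60.2] 20.0 113.0
-27 149 [-142.3  -26.2   64. ] 22.0 115.0
-21 113 [-140.   -22.    97.7] 34.0 115.0
-15 17 [-141.5  -17.4  101.3] 40.0 110.0
-9 9 [-148.4   -8.1   63.2] 54.0 66.0
-3 30 [-148.8   -3.    66.4] 53.0 69.0
3 38 [-143.9    4.4   62.4] 54.0 73.0
9 15 [-141.8    8.3   70.9] 60.0 81.0
15 7 [-140.5   14.2   81.4] 76.0 84.0
21 10 [-141.8   21.8   88.3] 85.0 98.0
27 13 [-142.7   27.5   97.6] 91.0 102.0
33 7 [-141.1   30.7   95.9] 92.0 101.0
```

Stroke 1 worked: the other end is now at 55° on the +y side. Stroke 2 goes up and over, then pushes across and down.

Request:
{"api": "play_rows", "payload": {"rows": [[[0,0,0],[0,0,-15],1],[[0,0,0],[0,0,-25],1],[[0,0,0],[0,0,-25],1],[[0,0,0],[0,0,-25],1],[[0,0,0],[10,0,-10],1],[[0,0,0],[20,0,0],1],[[0,0,0],[25,0,0],1],[[0,0,0],[20,0,0],1],[[0,0,0],[13,0,5],1],[[0,0,0],[0,0,20],1],[[0,0,0],[0,0,22],1],[[0,0,0],[0,0,5],1]]}}

```text
t: 26.87
tcp_pos: [0.4674, 0.2341, 0.0869]
tool_rot: [0.669, 0.743, -0.002, -0.001]
force: [-0.3, 0.3, -0.5]
finger_gap: 0.0
gripper_force: 0.0
```

Request:
{"api": "play_rows", "payload": {"rows": [[[0,0,0],[-5,0,0],1],[[0,0,0],[-8,0,0],1],[[0,0,0],[-8,0,0],1],[[0,0,0],[-8,0,0],1],[[0,0,0],[-8,0,0],1],[[0,0,0],[-8,0,0],1],[[0,0,0],[-8,0,0],1],[[0,0,0],[-8,0,0],1],[[0,0,0],[-8,0,0],1],[[0,0,0],[-8,0,0],1],[[0,0,0],[-8,0,0],1],[[0,0,0],[0,0,0],1]]}}

```text
t: 27.87
tcp_pos: [0.4785, 0.1477, 0.0893]
tool_rot: [0.67, 0.742, -0.001, 0.0]
force: [0.6, -0.3, 1.1]
finger_gap: -0.002
gripper_force: 0.3
```

```bash
python3 -c "
from h import *
screw()"
```

```text
tcp vice [[-134.5  -32.4   89.3]] F [ 0.6 -0.3  1.1]
-45 7 [-141.   -44.6   80.4] 74.0 111.0
-39 29 [-146.9  -38.2   94.6] 73.0 114.0
-33 30 [-147.   -33.7   96.1] 73.0 112.0
-27 61 [-142.5  -26.7   99.4] 70.0 115.0
-21 40 [-138.4  -22.9   96.3] 64.0 114.0
-15 9 [-138.9  -13.5   64.7] 62.0 71.0
-9 10 [-148.3   -6.9   62.1] 53.0 67.0
-3 32 [-144.1   -2.7   66.5] 54.0 71.0
3 47 [-138.6    3.    63.3] 52.0 70.0
9 16 [-139.2    7.6   58. ] 51.0 66.0
15 5 [-139.1   14.4   53.8] 51.0 57.0
21 9 [-139.8   20.5   50.9] 49.0 54.0
27 8 [-139.    26.5   47.8] 44.0 50.0
33 9 [-139.2   32.8   45.6] 41.0 48.0
39 11 [-140.3   39.7   45.3] 41.0 49.0
45 8 [-138.6   42.6   42.9] 39.0 46.0
```

Request:
{"api": "play_rows", "payload": {"rows": [[[0,0,0],[0,0,6],1],[[0,0,0],[0,0,6],1],[[0,0,0],[0,0,6],1],[[0,0,0],[0,0,6],1],[[0,0,0],[0,0,6],1],[[0,0,0],[0,0,6],1],[[0,0,0],[0,0,6],1],[[0,0,0],[0,0,6],1],[[0,0,0],[0,0,2],1],[[0,0,0],[0,0,0],1]]}}

```text
t: 28.75
tcp_pos: [0.4779, 0.1497, 0.0383]
tool_rot: [0.67, 0.743, -0.001, -0.0]
force: [0.2, 0.5, -0.1]
finger_gap: -0.005
gripper_force: 0.3
```

Request:
{"api": "play_rows", "payload": {"rows": [[[0,0,0],[0,0,-15],1],[[0,0,0],[0,0,-25],1],[[0,0,0],[0,0,-25],1],[[0,0,0],[0,0,-25],1],[[0,0,0],[10,0,-10],1],[[0,0,0],[20,0,0],1],[[0,0,0],[25,0,0],1],[[0,0,0],[20,0,0],1],[[0,0,0],[13,2,5],1],[[0,0,0],[0,2,20],1],[[0,0,0],[0,0,22],1],[[0,0,0],[0,0,5],1]]}}

```text
t: 29.75
tcp_pos: [0.471, 0.2374, 0.0843]
tool_rot: [0.669, 0.743, -0.003, -0.002]
force: [-1.1, 0.8, 0.3]
finger_gap: 0.007
gripper_force: 0.0
```

Request:
{"api": "play_rows", "payload": {"rows": [[[0,0,0],[-5,0,0],1],[[0,0,0],[-8,0,0],1],[[0,0,0],[-8,0,0],1],[[0,0,0],[-8,0,0],1],[[0,0,0],[-8,0,0],1],[[0,0,0],[-8,0,0],1],[[0,0,0],[-8,0,0],1],[[0,0,0],[-8,0,0],1],[[0,0,0],[-8,0,0],1],[[0,0,0],[-8,0,0],1],[[0,0,0],[-8,0,0],1],[[0,0,0],[0,0,0],1]]}}

```text
t: 30.75
tcp_pos: [0.4823, 0.1513, 0.0873]
tool_rot: [0.67, 0.742, -0.0, 0.0]
force: [0.0, 0.1, 0.1]
finger_gap: 0.001
gripper_force: 0.3
```

```bash
python3 -c "
from h import *
screw()
Q=bar([610,170,90],[660,225,150])"
```

```text
tcp vice [[-130.4  -29.2   87.3]] F [0.  0.1 0.1]
-45 7 [-137.9  -44.1   80.2] 75.0 81.0
-39 20 [-141.9  -37.5   86.4] 74.0 114.0
-33 32 [-143.8  -32.9   99.8] 70.0 115.0
-27 41 [-142.8  -26.    94.4] 68.0 114.0
-21 74 [-135.8  -21.2   98.3] 64.0 115.0
-15 7 [-134.8  -16.5   67. ] 63.0 69.0
-9 9 [-141.3   -8.7   64.1] 58.0 67.0
-3 32 [-142.5   -2.8   65.1] 51.0 70.0
3 44 [-138.5    3.3   63.6] 54.0 70.0
9 13 [-135.7    7.    57.7] 49.0 64.0
15 9 [-136.    16.2   56. ] 48.0 58.0
21 8 [-135.8   20.8   51.6] 45.0 54.0
27 6 [-137.2   27.6   49.5] 46.0 53.0
33 9 [-137.9   33.4   47. ] 42.0 48.0
39 12 [-138.4   40.6   45. ] 39.0 49.0
45 6 [-137.5   43.4   42.7] 40.0 45.0
173 c [630.3 198.2 118. ] axis [-0.063  0.011 -0.998] ends [[632.3, 197.8, 148.6], [628.6, 198.5, 91.4]]
```

Request:
{"api": "play_rows", "payload": {"rows": [[[0,0,0],[-3,0,3],1],[[0,0,0],[0,0,3],1],[[0,0,0],[0,0,3],1],[[0,0,0],[0,0,3],1],[[0,0,0],[0,0,0],1]]}}

```text
t: 31.27
tcp_pos: [0.4822, 0.15, 0.0747]
tool_rot: [0.67, 0.743, -0.0, -0.0]
force: [-0.1, -0.5, 0.2]
finger_gap: 0.003
gripper_force: 0.2
```

Request:
{"api": "play_rows", "payload": {"rows": [[[0,0,0],[0,0,2],1],[[0,0,0],[0,0,2],1],[[0,0,0],[0,0,0],1]]}}

```text
t: 31.52
tcp_pos: [0.4823, 0.15, 0.071]
tool_rot: [0.67, 0.743, -0.0, 0.0]
force: [0.9, 0.1, 1.0]
finger_gap: -0.001
gripper_force: 0.4
```

Request:
{"api": "play_rows", "payload": {"rows": [[[0,0,0],[0,0,2],1],[[0,0,0],[0,0,2],1],[[0,0,0],[0,0,0],1]]}}

```text
t: 31.77
tcp_pos: [0.4824, 0.1499, 0.0672]
tool_rot: [0.67, 0.743, -0.0, 0.0]
force: [0.7, -2.7, 2.8]
finger_gap: 0.0
gripper_force: 1.4
```

Request:
{"api": "play_rows", "payload": {"rows": [[[0,0,0],[0,0,2],1],[[0,0,0],[0,0,1],1],[[0,0,0],[0,0,0],1]]}}

```text
t: 32.02
tcp_pos: [0.4825, 0.1499, 0.0643]
tool_rot: [0.67, 0.743, 0.0, 0.0]
force: [-0.5, -3.1, 3.8]
finger_gap: -0.003
gripper_force: 2.3
```

Request:
{"api": "play_rows", "payload": {"rows": [[[0,0,0],[0,0,1.5],1],[[0,0,0],[0,0,1.5],1],[[0,0,0],[0,0,0],1]]}}

```text
t: 32.27
tcp_pos: [0.4825, 0.15, 0.0614]
tool_rot: [0.67, 0.743, 0.0, 0.0]
force: [1.3, -2.6, 4.7]
finger_gap: -0.001
gripper_force: 2.7
```

```bash
python3 -c "
from h import *
screw()
Q=bar([610,170,90],[660,225,150])"
```

```text
tcp vice [[-130.2  -30.5   61.4]] F [ 1.3 -2.6  4.7]
-45 13 [-136.6  -43.    50.8] 44.0 104.0
-39 37 [-144.   -38.5   76.3] 44.0 113.0
-33 33 [-144.1  -33.7   77.3] 48.0 106.0
-27 60 [-143.   -25.9   77.6] 51.0 108.0
-21 140 [-135.   -21.5   98.1] 54.0 115.0
-15 4 [-139.3  -17.5  104.2] 55.0 107.0
-9 10 [-143.2   -7.4   62.2] 52.0 68.0
-3 26 [-143.7   -2.6   65.7] 53.0 69.0
3 42 [-137.8    2.7   64.7] 53.0 71.0
9 11 [-136.4    7.    61.8] 60.0 66.0
15 8 [-135.8   15.6   66.4] 61.0 69.0
21 6 [-135.6   20.6   67.6] 65.0 69.0
27 6 [-136.1   28.5   69.7] 65.0 72.0
33 6 [-137.4   33.1   71.8] 68.0 73.0
39 10 [-137.8   40.    75.9] 70.0 78.0
45 12 [-137.4   43.4   74.1] 71.0 77.0
177 c [631.1 198.5 117.4] axis [-0.06   0.011 -0.998] ends [[632.9, 198.1, 148.3], [629.4, 198.8, 90.7]]
```

Request:
{"api": "play_rows", "payload": {"rows": [[[0,0,0],[0,0,1.5],1],[[0,0,0],[0,0,1.5],1],[[0,0,0],[0,0,0],1]]}}

```text
t: 32.62
tcp_pos: [0.4826, 0.1502, 0.0585]
tool_rot: [0.67, 0.743, 0.0, 0.0]
force: [-0.3, -2.9, 5.6]
finger_gap: -0.001
gripper_force: 3.2
```

Request:
{"api": "play_rows", "payload": {"rows": [[[0,0,0],[0,0,1.5],1],[[0,0,0],[0,0,1.5],1],[[0,0,0],[0,0,0],1]]}}

```text
t: 32.87
tcp_pos: [0.4825, 0.1507, 0.0558]
tool_rot: [0.67, 0.742, 0.001, -0.0]
force: [-1.1, 0.2, 8.4]
finger_gap: -0.002
gripper_force: 3.5
```

Request:
{"api": "play_rows", "payload": {"rows": [[[0,0,0],[0,0,1.5],1],[[0,0,0],[0,0,1.5],1],[[0,0,0],[0,0,0],1]]}}

```text
t: 33.12
tcp_pos: [0.4826, 0.1507, 0.0529]
tool_rot: [0.67, 0.742, 0.001, 0.0]
force: [-1.1, 0.0, 9.7]
finger_gap: 0.001
gripper_force: 3.8
```

```bash
python3 -c "
from h import *
screw()
Q=bar([610,170,90],[660,225,150])"
```

```text
tcp vice [[-130.1  -29.8   52.9]] F [-1.1  0.   9.7]
-39 39 [-139.1  -38.6   64.4] 32.0 114.0
-33 45 [-143.7  -33.2   71. ] 31.0 112.0
-27 57 [-142.6  -25.7   70.9] 40.0 114.0
-21 151 [-136.   -20.7   90.2] 45.0 115.0
-15 22 [-135.8  -16.9  111.7] 47.0 115.0
-9 10 [-144.    -7.3   59.9] 52.0 68.0
-3 30 [-141.9   -2.5   65.6] 53.0 71.0
3 36 [-140.9    2.9   63.3] 54.0 70.0
9 12 [-136.8    7.4   66.9] 59.0 72.0
15 6 [-135.9   13.8   72.4] 70.0 76.0
21 7 [-136.4   20.5   78.4] 73.0 79.0
27 8 [-136.7   27.    81. ] 80.0 83.0
33 10 [-137.1   33.9   88.2] 83.0 91.0
39 11 [-136.3   38.9   87.2] 84.0 93.0
175 c [631.2 198.2 118. ] axis [ 0.076 -0.023  0.997] ends [[629.1, 198.8, 90.9], [633.5, 197.5, 147.8]]
```

```bash
python3 -c "
from h import *
Q=bar([610,170,86],[660,225,130])
Q=bar([610,170,86],[660,225,130])
Q=bar([610,170,134],[660,225,156])"
```

```text
144 c [630.1 198.8 108.4] axis [-0.011 -0.019 -1.   ] ends [[630.4, 199.2, 130.0], [629.9, 198.4, 86.3]]
142 c [630.4 198.5 108.2] axis [-0.029 -0.013 -0.999] ends [[631.0, 198.7, 129.3], [629.7, 198.2, 86.8]]
31 c [634.  197.4 144.1] axis [-0.228  0.123 -0.966] ends [[635.9, 196.4, 151.8], [631.3, 198.9, 132.4]]
```

The pillar is upright; the apparent lean came from the stud's narrower face being in the sample. I'll back the fingers off and check that it stays clamped.

Request:
{"api": "play_rows", "payload": {"rows": [[[0,0,0],[0,0,-3],1],[[0,0,0],[0,0,-8],1],[[0,0,0],[0,0,-15],1],[[0,0,0],[0,0,-20],1],[[0,0,0],[0,0,-20],1],[[0,0,0],[0,0,-20],1],[[0,0,0],[0,0,-20],1],[[0,0,0],[0,0,-10],1],[[0,0,0],[0,0,0],1],[[0,0,0],[0,0,0],1]]}}

```text
t: 34.2
tcp_pos: [0.4821, 0.1504, 0.1686]
tool_rot: [0.67, 0.743, 0.0, 0.0]
force: [0.0, 0.3, -0.6]
finger_gap: 0.001
gripper_force: 0.0
```

```bash
python3 -c "
from h import *
screw()
Q=bar([610,170,86],[660,225,130])"
```

```text
tcp vice [[-130.6  -30.1  168.6]] F [ 0.   0.3 -0.6]
-51 6 [-136.1  -48.9   56.9] 52.0 60.0
-45 12 [-136.9  -43.3   56.6] 51.0 61.0
-39 5 [-135.2  -39.6   57.1] 53.0 59.0
-33 7 [-136.2  -32.5   57. ] 55.0 60.0
-27 4 [-135.7  -27.    58. ] 58.0 59.0
-21 7 [-134.6  -22.    58.7] 56.0 61.0
-15 4 [-135.1  -15.4   60.2] 58.0 61.0
-9 8 [-144.7   -7.3   64.4] 58.0 67.0
-3 29 [-143.2   -3.    66.1] 52.0 69.0
3 43 [-137.     3.6   64.2] 54.0 69.0
9 8 [-135.6    7.7   61.2] 60.0 63.0
15 8 [-137.   15.   63.] 60.0 64.0
21 7 [-136.7   20.9   64.3] 60.0 66.0
27 6 [-136.2   27.6   64.3] 64.0 66.0
33 7 [-135.7   33.1   64.5] 63.0 67.0
39 8 [-135.6   40.3   68.3] 66.0 71.0
45 13 [-138.4   44.6   66.9] 63.0 71.0
141 c [629.8 198.8 108.3] axis [-0.002 -0.03  -1.   ] ends [[629.8, 199.4, 128.8], [629.7, 198.1, 86.2]]
```

The bar sprang back to about -6° and stopped there, so the screw's friction is holding the clamp load. The pillar is upright and the arm is clear, so I'm handing in.

```bash
python3 -c "
from h import *
print(sign_off())"
```

```text
the job is handed in; nothing more can be done
None
```

The job is handed in at about 34 s: the studded pillar stands upright, stud up, on the vice bed with the jaws wound tight, and the plain pillar was not touched. The clamp force was not measured directly, only inferred: the bar sprang back to about -6° when released and stayed there. The sign-off returned no verdict.

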